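# Lock a fresh filter canister into the bench fume extractor

## Task

Fit the filter canister that lies on the bench into the fume extractor: first stand it upright on its metal foot on the bench and let go, then take it by the handle bar on its top and set it foot first into the extractor's round mouth. Feel for the two entry gaps with light pressure, push it down against the spring and turn it about a quarter turn clockwise (seen from above) to the stop, so that it springs up into its lock and stays there upright when released. Leave the drive, the tape roll and the screwdriver where they are.

Things in the scene. Friction and masses are not known exactly. Their poses are not given: they have to be found in the camera images.
- canister_mid (a point): Centre of the loose filter canister (126 mm long, about 0.2 kg), on its axis, 63 mm from either end. z runs from foot to handle, x along the handle bar and through both lugs. Body: beige octagon, 56 mm across flats (facing +-x, +-y), from 33 mm below to 37 mm above this point. At the start it lies with x vertical and y level, this point 28 mm up; 63 mm up when it stands on its foot.
- canister_grip (a point): Point on the canister's axis 12 mm above its centre, axes as canister_mid: place to grasp the lying canister across its y flats (56 mm) with the tool leaning up to 45 degrees towards the handle end; leaning the tool over to the other side then upends it.
- canister_handle (a point): Centre of the grey handle bar on the canister's top, 50 mm above its centre. Bar: 40 mm long (x), 14 mm thick (y), 26 mm high (z), standing on the flat top of the body.
- canister_foot (a point): Centre of the canister's foot end, 63 mm below its centre. Aluminium spigot, 40 mm diameter, 30 mm long; the tip tapers to a 33 mm flat over the first 6 mm. Two lugs on opposite sides (+x and -x), 12 to 19 mm up from this point, each 10 mm wide and reaching 27 mm from the axis.
- unit_mouth (a point): Centre of the rim of the fixed fume extractor's round mouth; z up, rim 118 mm above the bench. Mouth: grey round wall, 68 mm inside, 76 mm outside diameter. Housing: beige box 180 x 180 mm, 66 mm high. A spring plate inside meets the foot when the canister's centre is at rim height: about 3 N there, 0.5 N more per mm, 11 to 12 N at the bottom.
- unit_collar (a point): Centre of the top of the bayonet collar in the mouth, 50 mm below the rim: ring with a 44 mm hole and two opposite entry gaps about 14 mm wide. The line through the gaps lies within 0.35 rad either way of this point's x axis, different each time and not reported: feel it (or look in from above). Off the gaps the lugs rest on the collar, the canister's centre 1 mm above the rim.
- unit_lock (a point): Where the canister's centre is when locked: on the axis, 10 mm below the rim. In the gaps it can be pushed to 17 mm below the rim; from 15 mm down it turns clockwise seen from above (not the other way) to a firm stop about 83 degrees from mid-gap. From about 72 degrees on, let go, the spring lifts it 4 to 7 mm into the locking pocket. Let go unlocked, it rises to rim height.
- drive: Bystander: bare hard drive, aluminium, 147 x 102 x 26 mm, lying flat; origin at the centre of its underside.
- tape: Bystander: roll of paper tape lying flat, 90 mm outside diameter, 24 mm high; origin at the centre of its underside.
- driver: Bystander: yellow-handled screwdriver 200 mm long, lying on the bench; origin under its middle.
Not all that is in view belongs to the job. Leave any blue or turquoise look-alike of the part that bears canister_mid alone.

How it is judged:
On the way:
1. the canister stands upright on its foot on the bench, let go (height (world z) of canister_mid between 0.059 and 0.067 m and angle between canister_mid's own z axis and vertical below 0.1 rad and horizontal distance between canister_mid and unit_mouth above 0.08 m and contact force between canister and the fingers below 0.1 N), for 0.2 s.
At the end, for the whole second after the job is handed in: The canister is locked in the mouth: released and at rest, upright within 0.08 rad, its centre within 5 mm of the mouth's axis and 7.5 to 12.5 mm below the rim (locked it is 10 mm below; still under the collar short of the lock it is 14 mm or more below, unlocked it stands at about rim height) (z of canister_mid in the frame of unit_mouth between -0.0125 and -0.0075 m and horizontal distance between canister_mid and unit_mouth below 0.005 m and angle between canister_mid's own z axis and vertical below 0.08 rad and linear speed of canister below 0.01 m/s); the robot touches nothing.
It fails at once if the hard drive is moved by more than 30 mm (distance of drive from where it was at the start of the episode above 0.03 m).
It fails at once if the tape roll is moved by more than 30 mm (distance of tape from where it was at the start of the episode above 0.03 m).
It fails at once if the screwdriver is moved by more than 30 mm (distance of driver from where it was at the start of the episode above 0.03 m).
It also fails if it takes over 72 s, if anything falls off the work surface, if the arm or the gripper's body presses on something with over 40 N, if the wrist force passes 120 N, or if a joint passes its speed limit or range.

## Robot

A 6-joint arm with a two-finger parallel gripper is mounted at the origin on the work surface. World frame = base frame: x ahead of the robot, y to its left, z up, the work surface at z = 0. Lengths are in m, angles in rad, forces in N, time in s.
With the tool pointing down it reaches from about 0.325 to 0.775 m from the base axis. Payload 9.3 kg.
Tool frame: the origin (TCP) lies midway between the tips of the shut fingers; the grasp point (between the pads) lies r.pinch_z behind it (r.pinch_z is the distance from the TCP to the grasp point, in m); y points along the fingers, x is the direction in which the jaws open and shut, and the axes are right-handed (so a half turn about y gives the same grasp; the last joint's range is limited). The gripper opens to 85 mm and grips with 20 to 120 N. Pads are 22 mm wide; open, the fingers measure 114 mm over their backs; the gripper's body (76 mm by 85 mm) begins 54 mm behind the grasp point. The pads swing forward as they close: fully open they stand 13 mm farther back than shut.
Start: joints at [-1.311, 0.259, 0.021, 1.334, 0, 1.418], TCP at [0.221, -0.504, 0.231] pointing down, gripper open.
Joint ranges: [-3.04, 3.04], [-0.91, 1.82], [-1.04, 1.36], [-1.92, 1.95], [-1.52, 1.45], [-3.14, 3.14]. Speed limits (rad/s): [2.22, 2.22, 2.79, 3.14, 3.14, 3.14].

## Interface

Orientations are given as a 3x3 rotation matrix whose columns are the frame's x, y, z axes.
In Python, from plant import r gives the robot as it stands.
- The arm moves only by the shell command python3 -m inch 'ROWS' [OPENING]. ROWS is JSON, a list of rows, each an object of numbers: "dx", "dy", "dz": the shift along the world's x, y, z in mm; "ax", "ay", "az": the turn, a rotation vector about the world's x, y, z in degrees. In form: [{"dx": .., "dy": .., "dz": .., "ax": .., "ay": .., "az": ..}, ...]. A call has 1 to 10 rows; each row shifts and turns the commanded pose from where the row before left it; what a row does not reach is not made up. A row lasts 1/8 s, in which the tool goes at most 62.5 mm and 10.7 degrees, less where a joint would pass 70% of its speed; a pose out of reach is approached as far as the arm can. A call with a gripper value outside its range is refused whole. OPENING is the opening, from 0 (shut) to 1 (fully open), set as the call begins (- or left out, the last holds). The fingers move at their own pace and stop on an object; the grip force is fixed at half the most. Time passes only in rows, so rows that do not move let the fingers close. It gives the time, the measured TCP pose, the force and the opening at its end, in the units of the state.
- r.read_state(): the state, without advancing time (a new reading comes with each control period).
- r.read_camera(name): name is "scene" or "top" or "wrist"; returns (picture, depth): 420x560x3 uint8, red, green, blue; 420x560 float32, m along the optical axis (not along the pixel's ray), 0 where there is no reading.
- r.camera_params(name): a dict with "K" (3x3 intrinsics, pixels), "eye" and "attitude" of the camera in the world; the wrist camera has in their place "T_tool_cam" (4x4, takes a point from camera to tool coordinates, whose origin is the TCP and whose axes are the tool frame's). Camera axes: x right, y up, looking along -z (the intrinsics and any distortion apply to the point x, -y, -z); pixel columns grow to the right and rows downward; lengths in m; the calibration is good to about 2 mm. A picture is of the moment at which its call begins: read the wrist's pose just before it. camera_params takes no time and is no camera call.
- r.hand_in(): hands the job in, once; it reports no verdict.
The state is a dict: "time": time; "joint_pos": joint angles; "qvel": joint speeds; "tau": joint torques, N m; "tool_pos": TCP position; "ee_rot": TCP orientation; "wrist_force": force on the tool from outside, world axes, zero at the start; "ft_torque": the same for the moment, N m; "width": opening from 0.0 (shut) to 1.0 (fully open).
Only numpy, scipy, OpenCV 4.12 (cv2) and the standard library are available. Lean on these libraries where they do the work, as an engineer would, in place of code of your own. Each camera call takes 0.05 s, during which the arm holds its last target.

## Working session

There is one attempt and no reset: what is moved stays moved. The work goes in short steps, Python scripts to look and compute and a shell command to move; the robot and the scene stay as the last step left them, time stands still between calls to the robot, and variables do not carry over. Pictures are saved under pics/ and viewed, and the job is handed in when it is done.

```bash
ls; mkdir -p pics; python3 - <<'E'
from plant import r
import cv2
print(r.read_state(), r.pinch_z)
for n in ("scene","top","wrist"):
    p,d=r.read_camera(n); cv2.imwrite(f"pics/{n}0.png",p[:,:,::-1])
    import numpy as np; np.save(f"pics/{n}0.npy",d)
    print(n,r.camera_params(n))
E
```

```text
pics
{'time': 0.0, 'joint_pos': array([-1.31062430e+00,  2.59178699e-01,  2.07724390e-02,  1.33370163e+00,
       -7.16040929e-06,  1.41818540e+00]), 'qvel': array([-0.00038275, -0.00116634, -0.00026461,  0.00037418,  0.00030671,
       -0.00059101]), 'tau': array([-6.32147203e-04, -5.55638337e+01,  3.44537544e+01,  1.35533253e-02,
       -1.91142699e-04,  4.04977555e-06]), 'tool_pos': array([ 0.22055398, -0.5035379 ,  0.2306777 ]), 'ee_rot': array([[ 4.01159863e-01, -3.44315414e-04,  9.16007994e-01],
       [-9.16007140e-01,  1.26558362e-03,  4.01159965e-01],
       [-1.29741027e-03, -9.99999140e-01,  1.92305974e-04]]), 'wrist_force': array([0.44111006, 0.72647464, 0.1162917 ]), 'ft_torque': array([ 0.00388366, -0.02574729, -0.042673  ]), 'width': 0.997290263593236} 0.0187
scene {'K': array([[412.04798367,   0.        , 280.77030138],
       [  0.        , 412.04798367, 212.28121924],
       [  0.        ,   0.        ,   1.        ]]), 'eye': array([ 1.31786453, -0.17277604,  0.61079532]), 'attitude': array([[ 0.3125017 , -0.54445632,  0.77840221],
       [ 0.94966265,  0.19803513,
[... 262 characters left out ...]
0252, 1.08478832]), 'attitude': array([[-0.02650196,  0.99752238, -0.06516715],
       [-0.9996477 , -0.02635076,  0.00317873],
       [ 0.00145365,  0.06522843,  0.9978693 ]])}
wrist {'K': array([[377.19031583,   0.        , 281.19515896],
       [  0.        , 377.19031583, 205.85420192],
       [  0.        ,   0.        ,   1.        ]]), 'T_tool_cam': array([[ 9.99999405e-01, -4.37055943e-04, -9.99546795e-04,
        -9.02030092e-04],
       [-8.29578800e-04,  2.90362126e-01, -9.56916479e-01,
        -1.42417998e-01],
       [ 7.08456566e-04,  9.56916739e-01,  2.90361590e-01,
         7.35546920e-02],
       [ 0.00000000e+00,  0.00000000e+00,  0.00000000e+00,
         1.00000000e+00]])}
```

View pics/scene0.png

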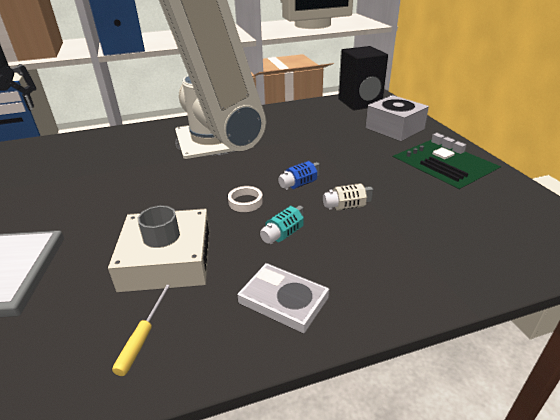

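View pics/top0.png

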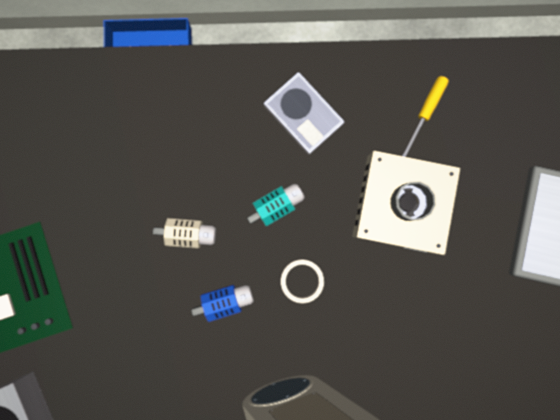

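View pics/wrist0.png

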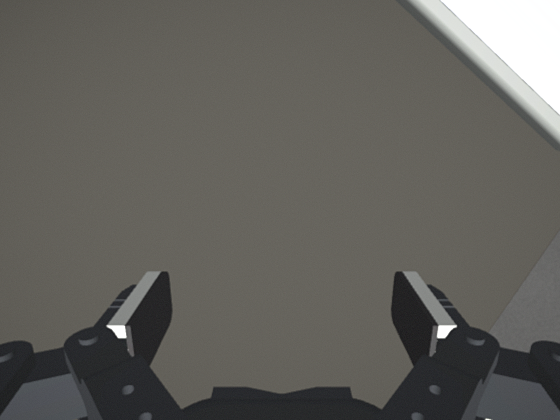

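```bash
cat > h.py <<'E'
import numpy as np, cv2
from plant import r
def cloud(name,d,tool=None):
    c=r.camera_params(name);K=c["K"];v,u=np.mgrid[:420,:560]
    P=np.stack([(u-K[0,2])/K[0,0]*d,-(v-K[1,2])/K[1,1]*d,-d],-1)
    if name=="wrist":
        T=c["T_tool_cam"];P=P@T[:3,:3].T+T[:3,3];return P@tool[1].T+tool[0]
    return P@c["attitude"].T+c["eye"]
def rect(m,P):
    q=P[m][:,:2].astype(np.float32); return cv2.minAreaRect(q)
E
python3 - <<'E'
from h import *
p=cv2.imread("pics/top0.png");d=np.load("pics/top0.npy");P=cloud("top",d)
for u,v in [(330,180),(100,150),(250,380)]: print("bench",P[v,u])
sub=(slice(195,270),slice(140,230));
m=np.zeros(d.shape,bool);m[sub]=True;m&=P[...,2]>0.012
print("can",m.sum(),rect(m,P))
print("zs",[ (u,P[233,u].round(4)) for u in range(150,222,4)])
b=m&(P[...,2]>0.045);q=P[b];c=q.mean(0);w,V=np.linalg.eigh(np.cov(q[:,:2].T));print("top flat",b.sum(),c,V[:,1],rect(b,P))
# mouth rim
m=np.zeros(d.shape,bool);m[150:260,350:465]=True
rim=m&(P[...,2]>0.11)&(P[...,2]<0.13);q=P[rim];print("rim",rim.sum(),cv2.minEnclosingCircle(q[:,:2].astype(np.float32)),q[:,2].mean())
A=np.c_[2*q[:,:2],np.ones(len(q))];s=np.linalg.lstsq(A,(q[:,:2]**2).sum(1),rcond=None)[0];print(s[:2],np.sqrt(s[2]+s[0]**2+s[1]**2))
box=m&(P[...,2]>0.058)&(P[...,2]<0.074);print("box",rect(box,P),P[box][:,2].mean())
col=m&(P[...,2]>0.0)&(P[...,2]<0.11);
cv2.imwrite("pics/crop.png",np.hstack([cv2.resize(p[195:270,140:230],(480,400),interpolation=cv2.INTER_CUBIC),cv2.resize(p[175:230,380:446],(300,400),interpolation=cv2.INTER_CUBIC)]))
E
```

```text
bench [ 0.63818892 -0.06137781 -0.00340761]
bench [ 0.71784152  0.44201082 -0.00404351]
bench [ 0.21474506  0.12377179 -0.00089345]
can 1339 ((0.5243800282478333, 0.19321075081825256), (0.24723967909812927, 0.05680890381336212), 83.54972076416016)
zs [(150, array([0.5327, 0.3324, 0.0029])), (154, array([0.5322, 0.312 , 0.0526])), (158, array([0.532 , 0.3058, 0.0438])), (162, array([0.5318, 0.2967, 0.047 ])), (166, array([0.5315, 0.2865, 0.0563])), (170, array([0.5313, 0.2783, 0.0561])), (174, array([0.531 , 0.2697, 0.0578])), (178, array([0.5308, 0.2614, 0.0584])), (182, array([0.5306, 0.2532, 0.0587])), (186, array([0.5304, 0.2454, 0.0564])), (190, array([0.5302, 0.2372, 0.0564])), (194, array([0.53  , 0.2293, 0.0543])), (198, array([0.5298, 0.2211, 0.0537])), (202, array([0.5295, 0.2134, 0.0503])), (206, array([0.5293, 0.2046, 0.0542])), (210, array([0.5291, 0.197 , 0.0489])), (214, array([0.529 , 0.1913, 0.0266])), (218, array([5.288e-01, 1.857e-01, 5.000e-04]))]
top flat 993 [0.531106   0.24661787 0.08570908] [0.05972947 0.9982146 ] ((0.5209198594093323, 0.19390970468521118), (0.24602369964122772, 0.05176190286874771), 81.06499481201172)
rim 334 ((0.5817957520484924, -0.21138089895248413), 0.039546895772218704) 0.11677628020362715
[ 0.58169986 -0.21082229] 0.036367006505497186
box ((0.582106351852417, -0.21176332235336304), (0.18166401982307434, 0.1808082014322281), 77.06793212890625) 0.0659395284977779
```

View pics/crop.png

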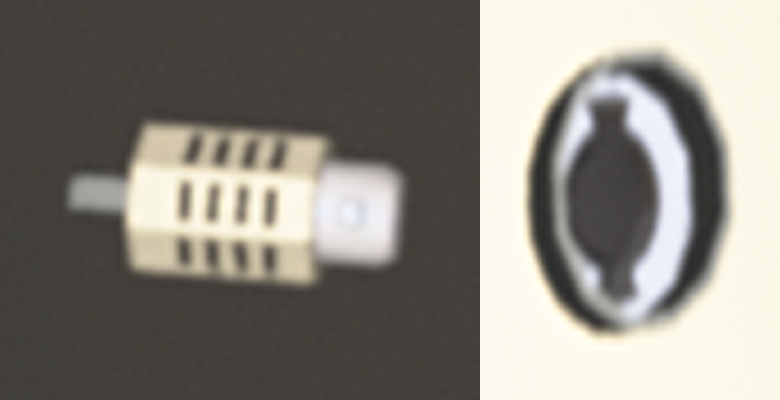

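```bash
python3 -m inch '[{"dx":27,"dy":19,"dz":0,"az":10},{"dx":27,"dy":19,"dz":0,"az":10},{"dx":27,"dy":19,"dz":0,"az":10},{"dx":27,"dy":19,"dz":0,"az":10},{"dx":27,"dy":19,"dz":0,"az":10},{"dx":27,"dy":19,"dz":0,"az":10},{"dx":27,"dy":19,"dz":0,"az":10},{"dx":27,"dy":19,"dz":0,"az":10}]'
python3 -m inch '[{"dx":27,"dy":19,"dz":-4,"az":10},{"dx":27,"dy":19,"dz":-4,"az":10},{"dx":27,"dy":19,"dz":-4,"az":10},{"dx":27,"dy":19,"dz":-4,"az":10},{"dx":27,"dy":19,"dz":-4,"az":10},{"dx":27,"dy":19,"dz":-4,"az":10},{"dx":27,"dy":19,"dz":-4,"az":10},{"dx":27,"dy":19,"dz":-4,"az":10},{},{}]'
python3 - <<'E'
from h import *
s=r.read_state(); print(s["tool_pos"],s["ee_rot"].round(3),s["joint_pos"].round(3))
p,d=r.read_camera("wrist");cv2.imwrite("pics/w1.png",p[:,:,::-1]);np.savez("pics/w1.npz",d=d,t=s["tool_pos"],R=s["ee_rot"])
E
```

```text
[ 0.22058821 -0.50360046  0.23079572] [[ 0.401 -0.     0.916]
 [-0.916  0.001  0.401]
 [-0.001 -1.     0.   ]] [-1.311  0.259  0.021  1.334 -0.     1.418]invalid input
invalid input
```

View pics/w1.png

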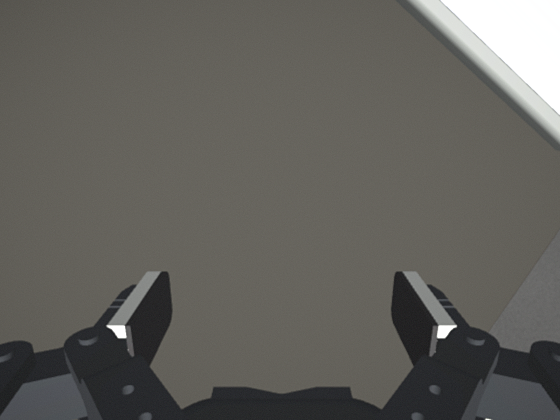

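```bash
python3 -m inch '[{"dx":27,"dy":19,"dz":0,"ax":0,"ay":0,"az":10},{"dx":27,"dy":19,"dz":0,"ax":0,"ay":0,"az":10},{"dx":27,"dy":19,"dz":0,"ax":0,"ay":0,"az":10},{"dx":27,"dy":19,"dz":0,"ax":0,"ay":0,"az":10},{"dx":27,"dy":19,"dz":0,"ax":0,"ay":0,"az":10},{"dx":27,"dy":19,"dz":0,"ax":0,"ay":0,"az":10},{"dx":27,"dy":19,"dz":0,"ax":0,"ay":0,"az":10},{"dx":27,"dy":19,"dz":0,"ax":0,"ay":0,"az":10}]'
```

```text
time: 1.2
tool_pos: [0.4374, -0.351, 0.2311]
ee_rot: [[0.97, -0.0, -0.242], [0.242, 0.0, 0.97], [-0.0, -1.0, 0.0]]
wrist_force: [-0.3, -0.9, -0.3]
width: 1.003
```

```bash

python3 -m inch '[{"dx":27,"dy":19,"dz":-4,"ax":0,"ay":0,"az":10},{"dx":27,"dy":19,"dz":-4,"ax":0,"ay":0,"az":10},{"dx":27,"dy":19,"dz":-4,"ax":0,"ay":0,"az":10},{"dx":27,"dy":18,"dz":-4,"ax":0,"ay":0,"az":10},{"dx":27,"dy":18,"dz":-4,"ax":0,"ay":0,"az":10},{"dx":27,"dy":18,"dz":-4,"ax":0,"ay":0,"az":10},{"dx":27,"dy":18,"dz":-4,"ax":0,"ay":0,"az":10},{"dx":27,"dy":18,"dz":-4,"ax":0,"ay":0,"az":10},{"dx":0,"dy":0,"dz":0,"ax":0,"ay":0,"az":0}]'
python3 - <<'E'
from h import *
s=r.read_state(); print(s["tool_pos"],s["ee_rot"].round(3),s["joint_pos"].round(3))
p,d=r.read_camera("wrist");cv2.imwrite("pics/w2.png",p[:,:,::-1]);np.savez("pics/w2.npz",d=d,t=s["tool_pos"],R=s["ee_rot"])
p,d=r.read_camera("top");cv2.imwrite("pics/top1.png",p[:,:,::-1]);np.save("pics/top1.npy",d)
E
```

```text
time: 2.33
tool_pos: [0.6537, -0.2033, 0.1979]
ee_rot: [[-0.067, -0.001, -0.998], [0.998, 0.001, -0.067], [0.001, -1.0, 0.001]]
wrist_force: [-0.9, 0.1, 0.0]
width: 0.998
[ 0.65373033 -0.20327197  0.19787822] [[-0.067 -0.001 -0.998]
 [ 0.998  0.001 -0.067]
 [ 0.001 -1.     0.001]] [-0.424  0.506  0.32   1.387  0.    -0.491]
```

View pics/w2.png

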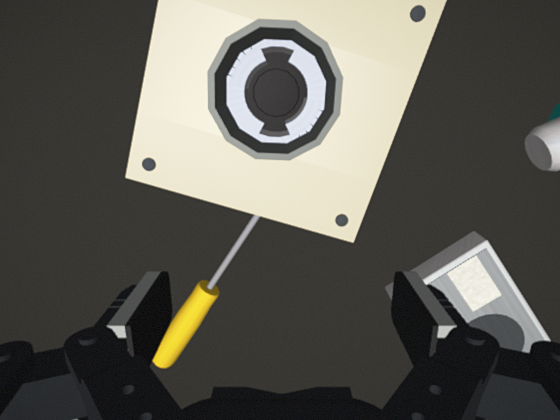

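```bash
python3 - <<'E'
from h import *
z=np.load("pics/w2.npz");P=cloud("wrist",z["d"],(z["t"],z["R"]))
p=cv2.imread("pics/w2.png")
cv2.imwrite("pics/w2c.png",cv2.resize(p[10:170,195:355],(640,640),interpolation=cv2.INTER_CUBIC))
m=np.zeros(P.shape[:2],bool);m[10:170,195:355]=True
for lo,hi in((.11,.125),(.06,.075)):
    k=m&(P[...,2]>lo)&(P[...,2]<hi)
    if lo<.1:
        c0=s[:2];k&=np.hypot(P[...,0]-c0[0],P[...,1]-c0[1])<.034
    q=P[k];A=np.c_[2*q[:,:2],np.ones(len(q))];s=np.linalg.lstsq(A,(q[:,:2]**2).sum(1),rcond=None)[0];print(k.sum(),s[:2],np.sqrt(s[2]+s[0]**2+s[1]**2),q[:,2].mean(),cv2.minEnclosingCircle(q[:,:2].astype(np.float32)))
# gap: angular histogram of ring r 24..30 at collar z vs lower
c=s[:2]
rr=np.hypot(P[...,0]-c[0],P[...,1]-c[1]);th=np.degrees(np.arctan2(P[...,1]-c[1],P[...,0]-c[0]))
k=m&(rr>.023)&(rr<.0265)
for a in list(range(-40,41,4))+list(range(140,221,4)):
    t=(th-a+180)%360-180
    kk=k&(abs(t)<2); print(a,kk.sum(),np.median(P[kk][:,2]).round(4), p[kk].mean().round(0))
box=(P[...,2]>.06)&(P[...,2]<.07);
E
```

```text
3818 [ 0.58002304 -0.21128545] 0.03605044516341618 0.11697856224216988 ((0.5801075100898743, -0.2112504094839096), 0.03935854136943817)
4144 [ 0.57988405 -0.21127612] 0.028908024172652723 0.06762805798378597 ((0.5799965858459473, -0.21128900349140167), 0.034072939306497574)
-40 22 0.067 162.0
-36 20 0.067 164.0
-32 19 0.067 160.0
-28 20 0.0673 172.0
-24 20 0.0666 156.0
-20 16 0.0669 158.0
-16 9 0.0026 62.0
-12 8 0.0032 62.0
-8 9 0.0024 61.0
-4 9 0.0022 61.0
0 8 0.0031 61.0
4 7 0.0034 60.0
8 7 0.0031 60.0
12 8 0.0028 60.0
16 8 0.0029 60.0
20 6 0.0027 70.0
24 14 0.0672 208.0
28 13 0.0676 219.0
32 16 0.0674 210.0
36 14 0.0677 208.0
40 14 0.0675 207.0
140 18 0.0671 175.0
144 20 0.0674 179.0
148 21 0.0671 175.0
152 21 0.067 167.0
156 22 0.0674 177.0
160 17 0.0671 160.0
164 10 0.003 67.0
168 8 0.002 61.0
172 10 0.0024 62.0
176 10 0.003 62.0
180 8 0.0027 63.0
184 8 0.0027 63.0
188 8 0.0029 63.0
192 8 0.0024 64.0
196 10 0.0025 64.0
200 8 0.0031 63.0
204 18 0.0673 162.0
208 16 0.0679 208.0
212 15 0.0678 217.0
216 16 0.0676 208.0
220 16 0.0677 208.0
```

View pics/w2c.png

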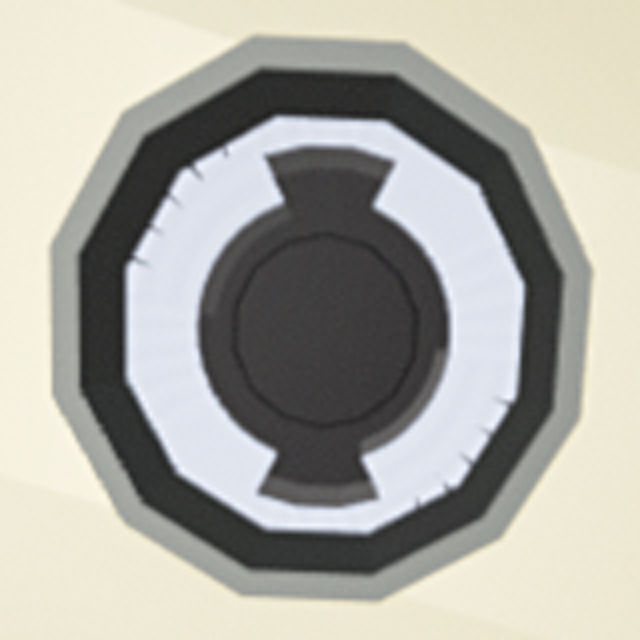

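```bash

python3 -m inch '[{"dx":-12,"dy":53,"dz":2,"ax":0,"ay":0,"az":8},{"dx":-12,"dy":53,"dz":0,"ax":0,"ay":0,"az":8},{"dx":-12,"dy":53,"dz":0,"ax":0,"ay":0,"az":8},{"dx":-12,"dy":53,"dz":0,"ax":0,"ay":0,"az":8},{"dx":-12,"dy":53,"dz":0,"ax":0,"ay":0,"az":8},{"dx":-12,"dy":53,"dz":0,"ax":0,"ay":0,"az":8},{"dx":-12,"dy":53,"dz":0,"ax":0,"ay":0,"az":8},{"dx":-12,"dy":53,"dz":0,"ax":0,"ay":0,"az":9},{"dx":-12,"dy":53,"dz":0,"ax":0,"ay":0,"az":9},{"dx":-12,"dy":53,"dz":0,"ax":0,"ay":0,"az":9}]'
python3 -m inch '[{"dx":0,"dy":0,"dz":0,"ax":0,"ay":0,"az":0}]'
python3 - <<'E'
from h import *
s=r.read_state(); print(s["tool_pos"],s["ee_rot"].round(3),s["joint_pos"].round(3))
p,d=r.read_camera("wrist");cv2.imwrite("pics/w3.png",p[:,:,::-1]);np.savez("pics/w3.npz",d=d,t=s["tool_pos"],R=s["ee_rot"])
E
```

```text
time: 3.68
tool_pos: [0.5322, 0.3257, 0.2019]
ee_rot: [[-0.998, 0.001, -0.057], [0.057, 0.0, -0.998], [-0.001, -1.0, -0.0]]
wrist_force: [1.4, 0.8, 0.2]
width: 1.0
time: 3.8
tool_pos: [0.5314, 0.3274, 0.2015]
ee_rot: [[-0.998, 0.0, -0.055], [0.055, 0.0, -0.998], [-0.0, -1.0, -0.0]]
wrist_force: [0.3, -0.9, 0.7]
width: 1.002
[0.53137567 0.32738217 0.20149268] [[-0.998  0.    -0.055]
 [ 0.055  0.    -0.998]
 [-0.    -1.    -0.   ]] [ 0.418  0.395  0.147  1.323  0.    -1.098]
```

View pics/w3.png

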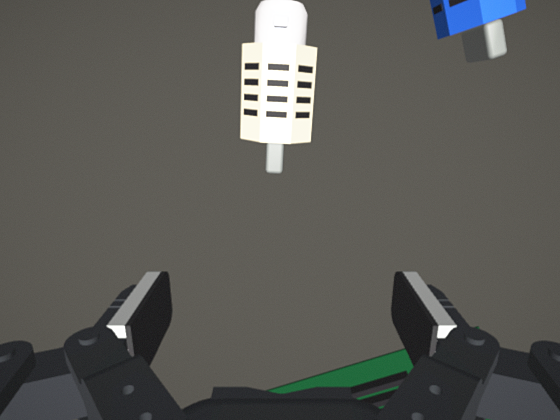

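```bash
python3 - <<'E'
from h import *
from scipy.optimize import minimize
z=np.load("pics/w3.npz");t,R=z["t"],z["R"];P=cloud("wrist",z["d"],(t,R))
print("bench",P[220,300],P[60,380])
m=np.zeros(P.shape[:2],bool);m[0:185,215:345]=True;m&=P[...,2]>0.006
c=r.camera_params("wrist");K=c["K"];T=c["T_tool_cam"]
# model pts in canister frame (x vertical,y level,z axis)
def octp(z0): 
    a=28*np.tan(np.pi/8);v=[(28,a),(28,-a),(-28,a),(-28,-a),(a,28),(-a,28),(a,-28),(-a,-28)];return [(x,y,z0) for x,y in v]
ang=np.linspace(0,2*np.pi,40)
hulls=[octp(-33)+octp(37),[(x,y,zz) for x in(-20,20) for y in(-7,7) for zz in(37,63)],
 [(20*np.cos(a),20*np.sin(a),zz) for a in ang for zz in(-33,-57)]+[(16.5*np.cos(a),16.5*np.sin(a),-63) for a in ang]]
hulls=[np.array(h)/1000 for h in hulls]
def render(q):
    x,y,yaw=q;a=np.array([np.cos(yaw),np.sin(yaw),0]);up=np.array([0,0,1.]);M=np.c_[up,np.cross(a,up),a]
    im=np.zeros((420*4,560*4),np.uint8)
    for h in hulls:
        W=h@M.T+[x,y,.028];C=((W-t)@R-T[:3,3])@T[:3,:3]
        uv=np.c_[K[0,0]*C[:,0]/-C[:,2]+K[0,2],-K[1,1]*C[:,1]/-C[:,2]+K[1,2]]
        cv2.fillConvexPoly(im,cv2.convexHull(np.round((uv+.5)*4).astype(np.int32)),255)
    return cv2.resize(im,(560,420),interpolation=cv2.INTER_AREA)/255.
p=cv2.imread("pics/w3.png").astype(int)
fg=np.zeros(m.shape);fg[:185,215:345]=(p[:185,215:345].mean(2)>115)
cl=cv2.morphologyEx(fg.astype(np.uint8),cv2.MORPH_CLOSE,np.ones((9,9)))
f=lambda q:((render(q)[:185]-cl[:185])**2).sum()
best=min((minimize(f,[.53+dx,.25+dy,np.radians(86.6)],method="Nelder-Mead",options=dict(initial_simplex=[[.53+dx,.25+dy,1.51],[.536+dx,.25+dy,1.51],[.53+dx,.256+dy,1.51],[.53+dx,.25+dy,1.57]])) for dx in(-.003,.003) for dy in (-.004,.004)),key=lambda o:o.fun)
print(best.x,np.degrees(best.x[2]),best.fun,cl.sum())
o=render(best.x);v=p.astype(np.uint8).copy();e=cv2.Canny((o*255).astype(np.uint8),50,150);v[e>0]=(0,0,255)
cv2.imwrite("pics/fit.png",cv2.resize(v[:190,200:360],(640,760)[:1]+(600,)))
k=m&(P[...,2]>.03);q=P[k];print(q[:,2].max())
E
```

```text
bench [ 5.15036478e-01  3.73415748e-01 -8.09836894e-05] [0.44131298 0.23302373 0.00053129]
[0.52969956 0.25353806 1.46535693] 83.9587675973195 206.02296039984623 10102
0.3438765357325727
```

View pics/fit.png

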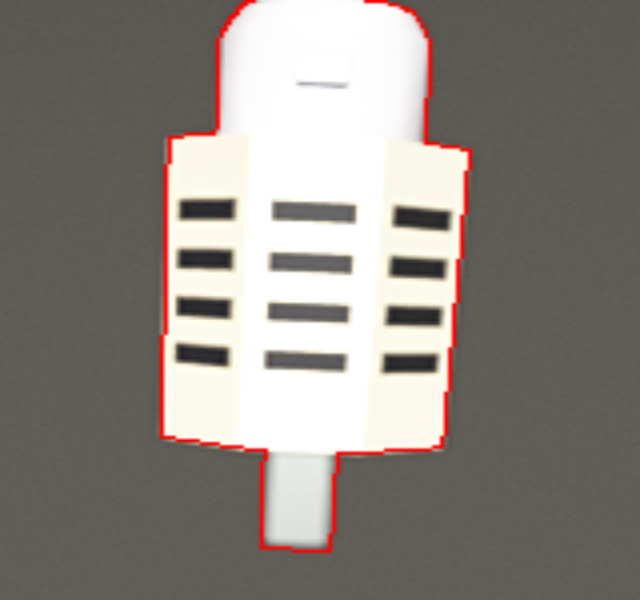

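```bash

python3 -m inch '[{"dx":1,"dy":0,"dz":-18,"ax":0,"ay":0,"az":-2.9},{"dx":1,"dy":0,"dz":-18,"ax":-9,"ay":0.9,"az":0},{"dx":1,"dy":0,"dz":-18,"ax":-9,"ay":1,"az":0},{"dx":1,"dy":1,"dz":-18,"ax":-9,"ay":1,"az":0},{"dx":1,"dy":1,"dz":-18,"ax":-9,"ay":0.9,"az":0},{"dx":1.5,"dy":0.6,"dz":-18.4,"ax":-8.7,"ay":0.9,"az":0},{"dx":0,"dy":0,"dz":0,"ax":0,"ay":0,"az":0},{"dx":0,"dy":0,"dz":0,"ax":0,"ay":0,"az":0}]' 1
python3 - <<'E'
from h import *
s=r.read_state(); print(s["tool_pos"],s["ee_rot"].round(3),s["joint_pos"].round(3))
a=np.array([.1053,.9944,0]);print("want x",-np.array([.9944,-.1053,0]),"y",-(a+[0,0,1])/2**.5)
y=s["ee_rot"][:,1];g=np.array([.5310,.2654,.028])+.018*y;print("to go",g-s["tool_pos"])
p,d=r.read_camera("scene");cv2.imwrite("pics/s1.png",p[:,:,::-1])
E
```

```text
time: 4.85
tool_pos: [0.54, 0.3267, 0.094]
ee_rot: [[-0.994, -0.074, -0.081], [0.11, -0.7, -0.705], [-0.004, -0.71, 0.704]]
wrist_force: [0.3, -0.1, 0.8]
width: 1.001
[0.53997385 0.32673002 0.09399353] [[-0.994 -0.074 -0.081]
 [ 0.11  -0.7   -0.705]
 [-0.004 -0.71   0.704]] [ 0.651  0.868  0.495  1.795 -0.538 -0.638]
want x [-0.9944  0.1053 -0.    ] y [-0.07445834 -0.70314698 -0.70710678]
to go [-0.0103127  -0.0739361  -0.07877219]
```

View pics/s1.png

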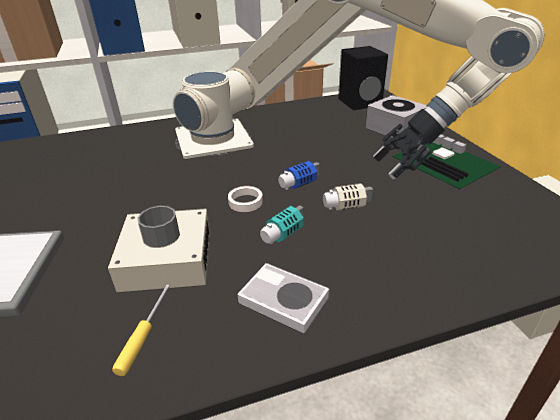

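```bash

python3 -m inch '[{"dx":-2,"dy":-15,"dz":-16,"ax":0,"ay":0,"az":0},{"dx":-2,"dy":-15,"dz":-16,"ax":0,"ay":0,"az":0},{"dx":-2,"dy":-15,"dz":-16,"ax":0,"ay":0,"az":0},{"dx":-2.3,"dy":-15,"dz":-16,"ax":0,"ay":0,"az":0},{"dx":-2,"dy":-14,"dz":-15,"ax":0,"ay":0,"az":0},{"dx":0,"dy":0,"dz":0,"ax":0,"ay":0,"az":0},{"dx":0,"dy":0,"dz":0,"ax":0,"ay":0,"az":0}]' 1
python3 - <<'E'
from h import *
s=r.read_state();print(s["joint_pos"].round(3))
p,d=r.read_camera("wrist");cv2.imwrite("pics/w4.png",p[:,:,::-1])
E
```

```text
time: 5.78
tool_pos: [0.5297, 0.254, 0.0165]
ee_rot: [[-0.994, -0.072, -0.082], [0.109, -0.701, -0.705], [-0.006, -0.71, 0.704]]
wrist_force: [0.6, 0.3, 0.8]
width: 1.0
[ 0.579  0.825  0.19   1.495 -0.578 -0.71 ]
```

View pics/w4.png

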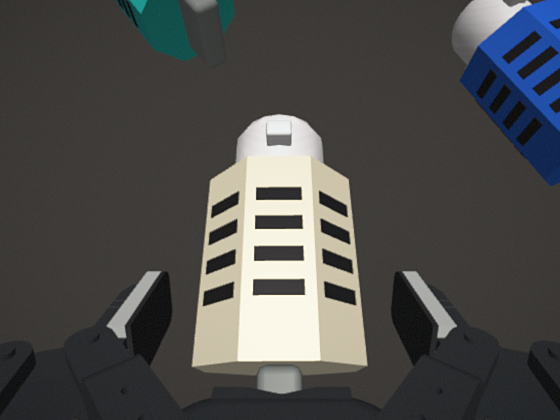

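```bash

python3 -m inch '[{"dx":0,"dy":0,"dz":0,"ax":0,"ay":0,"az":0},{"dx":0,"dy":0,"dz":0,"ax":0,"ay":0,"az":0},{"dx":0,"dy":0,"dz":0,"ax":0,"ay":0,"az":0},{"dx":0,"dy":0,"dz":0,"ax":0,"ay":0,"az":0},{"dx":0,"dy":0,"dz":0,"ax":0,"ay":0,"az":0},{"dx":0,"dy":0,"dz":0,"ax":0,"ay":0,"az":0}]' 0
python3 -m inch '[{"dx":0,"dy":0,"dz":0,"ax":0,"ay":0,"az":0},{"dx":0,"dy":0,"dz":0,"ax":0,"ay":0,"az":0}]'
python3 - <<'E'
from h import *
s=r.read_state();print(s["joint_pos"].round(3))
p,d=r.read_camera("wrist");cv2.imwrite("pics/w5.png",p[:,:,::-1])
E
```

```text
time: 6.58
tool_pos: [0.5291, 0.2543, 0.0144]
ee_rot: [[-0.994, -0.073, -0.078], [0.107, -0.702, -0.704], [-0.004, -0.708, 0.706]]
wrist_force: [0.2, 2.2, 6.0]
width: 0.644
time: 6.82
tool_pos: [0.5291, 0.2543, 0.0144]
ee_rot: [[-0.994, -0.073, -0.078], [0.107, -0.702, -0.704], [-0.004, -0.708, 0.706]]
wrist_force: [-0.0, 2.3, 5.0]
width: 0.649
[ 0.581  0.828  0.19   1.495 -0.579 -0.71 ]
```

View pics/w5.png

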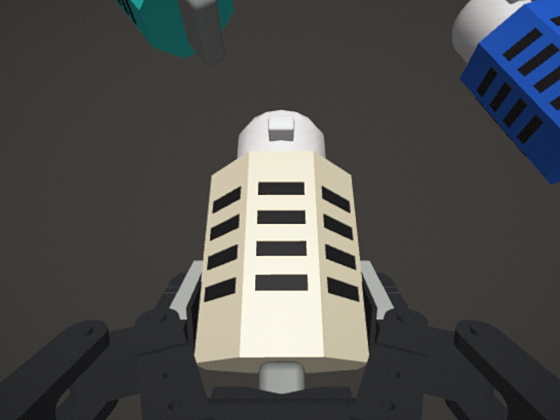

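```bash

python3 -m inch '[{"dx":0,"dy":0,"dz":10,"ax":0,"ay":0,"az":0},{"dx":0,"dy":0,"dz":18,"ax":0,"ay":0,"az":0},{"dx":0,"dy":0,"dz":18,"ax":0,"ay":0,"az":0},{"dx":0,"dy":0,"dz":0,"ax":0,"ay":0,"az":0}]' 0
python3 -m inch '[{"dx":0,"dy":1.3,"dz":1.4,"ax":8.95,"ay":-0.95,"az":0},{"dx":0.2,"dy":1.3,"dz":1.4,"ax":8.95,"ay":-0.95,"az":0},{"dx":0.2,"dy":1.3,"dz":1.4,"ax":8.95,"ay":-0.95,"az":0},{"dx":0.2,"dy":1.3,"dz":1.4,"ax":8.95,"ay":-0.95,"az":0},{"dx":0.2,"dy":1.3,"dz":1.4,"ax":8.95,"ay":-0.95,"az":0},{"dx":0.2,"dy":1.3,"dz":1.4,"ax":8.95,"ay":-0.95,"az":0},{"dx":0.2,"dy":1.3,"dz":1.4,"ax":8.95,"ay":-0.95,"az":0},{"dx":0.2,"dy":1.3,"dz":1.4,"ax":8.95,"ay":-0.95,"az":0},{"dx":0,"dy":1.3,"dz":1.4,"ax":8.95,"ay":-0.95,"az":0},{"dx":0,"dy":1.3,"dz":1.4,"ax":8.95,"ay":-0.95,"az":0}]'
python3 -m inch '[{"dx":0,"dy":0,"dz":0,"ax":0,"ay":0,"az":0},{"dx":0,"dy":0,"dz":0,"ax":0,"ay":0,"az":0},{"dx":0,"dy":0,"dz":0,"ax":0,"ay":0,"az":0}]'
python3 - <<'E'
from h import *
s=r.read_state();print(s["joint_pos"].round(3))
p,d=r.read_camera("scene");q,d=r.read_camera("wrist");cv2.imwrite("pics/w6.png",np.vstack([p[80:300],q[:300]])[:,:,::-1])
E
```

```text
time: 7.38
tool_pos: [0.5295, 0.2542, 0.0619]
ee_rot: [[-0.994, -0.072, -0.08], [0.108, -0.701, -0.705], [-0.006, -0.709, 0.705]]
wrist_force: [-0.7, 1.2, -2.1]
width: 0.649
time: 8.62
tool_pos: [0.5302, 0.2664, 0.0745]
ee_rot: [[-0.994, 0.077, -0.077], [0.109, 0.707, -0.699], [0.001, -0.703, -0.711]]
wrist_force: [-1.3, 0.7, -2.5]
width: 0.649
time: 9.0
tool_pos: [0.5304, 0.2674, 0.0744]
ee_rot: [[-0.994, 0.075, -0.077], [0.107, 0.703, -0.703], [0.001, -0.708, -0.707]]
wrist_force: [0.1, 0.1, -2.3]
width: 0.646
[-0.046  0.384 -0.485  0.642  0.783 -1.484]
```

View pics/w6.png

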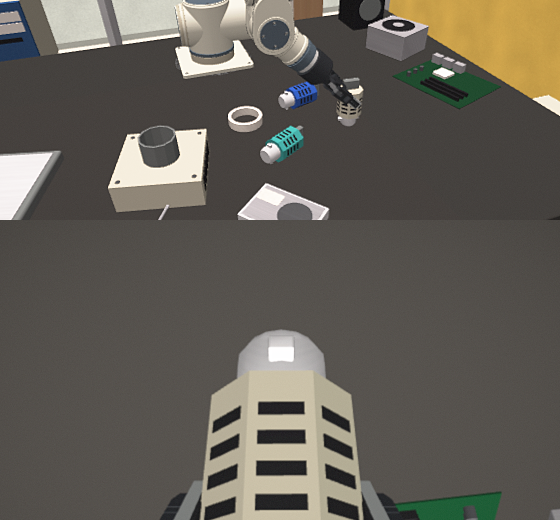

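```bash

python3 -m inch '[{"dx":0,"dy":0,"dz":-4,"ax":0,"ay":0,"az":0},{"dx":0,"dy":0,"dz":-4,"ax":0,"ay":0,"az":0},{"dx":0,"dy":0,"dz":0,"ax":0,"ay":0,"az":0},{"dx":0,"dy":0,"dz":0,"ax":0,"ay":0,"az":0}]'
python3 -m inch '[{"dx":0,"dy":0,"dz":-1,"ax":0,"ay":0,"az":0},{"dx":0,"dy":0,"dz":0,"ax":0,"ay":0,"az":0}]'
python3 -m inch '[{"dx":0,"dy":0,"dz":-1,"ax":0,"ay":0,"az":0},{"dx":0,"dy":0,"dz":0,"ax":0,"ay":0,"az":0}]'
```

```text
time: 9.6
tool_pos: [0.5302, 0.2668, 0.0658]
ee_rot: [[-0.994, 0.075, -0.078], [0.109, 0.704, -0.702], [0.002, -0.706, -0.708]]
wrist_force: [0.2, 0.3, -2.1]
width: 0.647
time: 9.85
tool_pos: [0.5302, 0.2668, 0.0649]
ee_rot: [[-0.994, 0.075, -0.078], [0.109, 0.704, -0.702], [0.002, -0.706, -0.708]]
wrist_force: [-0.5, -0.2, -1.7]
width: 0.651
time: 10.1
tool_pos: [0.5304, 0.2669, 0.0641]
ee_rot: [[-0.994, 0.076, -0.078], [0.109, 0.704, -0.702], [0.002, -0.706, -0.708]]
wrist_force: [-0.4, -0.3, -0.4]
width: 0.645
```

```bash

python3 -m inch '[{"dx":0,"dy":0,"dz":-1,"ax":0,"ay":0,"az":0},{"dx":0,"dy":0,"dz":0,"ax":0,"ay":0,"az":0}]'
python3 -m inch '[{"dx":0,"dy":0,"dz":-0.7,"ax":0,"ay":0,"az":0},{"dx":0,"dy":0,"dz":0,"ax":0,"ay":0,"az":0}]'

```

```text
time: 10.35
tool_pos: [0.5304, 0.267, 0.0641]
ee_rot: [[-0.994, 0.076, -0.078], [0.109, 0.705, -0.701], [0.001, -0.705, -0.709]]
wrist_force: [-4.2, -4.4, 11.2]
width: 0.645
time: 10.6
tool_pos: [0.5304, 0.2671, 0.0641]
ee_rot: [[-0.994, 0.077, -0.078], [0.109, 0.706, -0.7], [0.001, -0.704, -0.71]]
wrist_force: [-6.4, -7.4, 18.6]
width: 0.65
```

```bash

python3 -m inch '[{"dx":0,"dy":0,"dz":1.2,"ax":0,"ay":0,"az":0},{"dx":0,"dy":0,"dz":0,"ax":0,"ay":0,"az":0}]'
python3 -m inch '[{"dx":0,"dy":0,"dz":0,"ax":0,"ay":0,"az":0},{"dx":0,"dy":0,"dz":0,"ax":0,"ay":0,"az":0},{"dx":0,"dy":0,"dz":0,"ax":0,"ay":0,"az":0},{"dx":0,"dy":0,"dz":0,"ax":0,"ay":0,"az":0},{"dx":0,"dy":0,"dz":0,"ax":0,"ay":0,"az":0}]' 1
python3 - <<'E'
from h import *
s=r.read_state();print(s["joint_pos"].round(3))
p,d=r.read_camera("scene");q,d=r.read_camera("wrist");cv2.imwrite("pics/w7.png",np.vstack([cv2.resize(p[130:240,250:450],(560,308)),q[:290]])[:,:,::-1])
E
```

```text
time: 10.85
tool_pos: [0.5304, 0.2669, 0.0641]
ee_rot: [[-0.994, 0.076, -0.078], [0.109, 0.704, -0.701], [0.001, -0.706, -0.709]]
wrist_force: [-2.5, -3.1, 8.3]
width: 0.647
time: 11.48
tool_pos: [0.5302, 0.2668, 0.0633]
ee_rot: [[-0.994, 0.075, -0.078], [0.108, 0.704, -0.702], [0.002, -0.706, -0.708]]
wrist_force: [0.4, 0.7, 0.1]
width: 1.003
[-0.048  0.399 -0.499  0.614  0.785 -1.485]
```

View pics/w7.png

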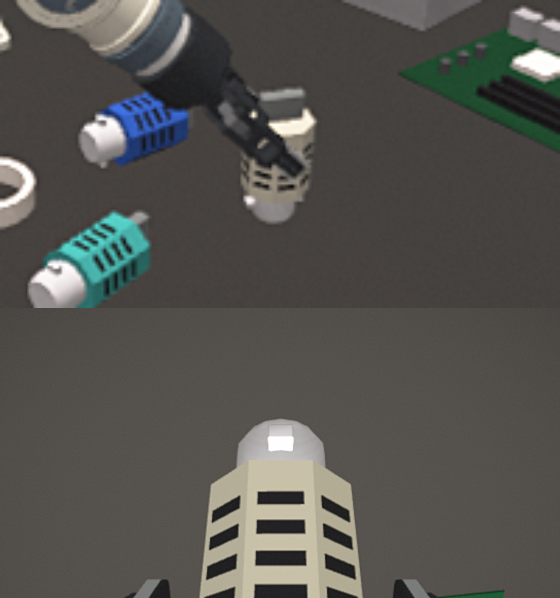

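```bash

python3 -m inch '[{"dx":-1,"dy":-10,"dz":10,"ax":0,"ay":0,"az":0},{"dx":-2,"dy":-20,"dz":20,"ax":0,"ay":0,"az":0},{"dx":-2,"dy":-20,"dz":20,"ax":0,"ay":0,"az":0},{"dx":-2,"dy":-20,"dz":20,"ax":0,"ay":0,"az":0},{"dx":-2,"dy":-20,"dz":20,"ax":0,"ay":0,"az":0},{"dx":-2,"dy":-10,"dz":30,"ax":-9,"ay":0.95,"az":0},{"dx":0,"dy":0,"dz":30,"ax":-9,"ay":0.95,"az":0},{"dx":2,"dy":20,"dz":20,"ax":-9,"ay":0.95,"az":0},{"dx":4,"dy":36,"dz":0,"ax":-9,"ay":0.95,"az":0},{"dx":4,"dy":36,"dz":0,"ax":-9,"ay":0.95,"az":0}]'
python3 -m inch '[{"dx":4,"dy":36,"dz":-10,"ax":0,"ay":0,"az":0},{"dx":4,"dy":20,"dz":-10,"ax":0,"ay":0,"az":0},{"dx":0,"dy":0,"dz":0,"ax":0,"ay":0,"az":0},{"dx":0,"dy":0,"dz":0,"ax":0,"ay":0,"az":0}]'
python3 - <<'E'
from h import *
s=r.read_state(); print(s["tool_pos"],s["ee_rot"].round(3),s["joint_pos"].round(3))
p,d=r.read_camera("wrist");cv2.imwrite("pics/w8.png",p[:,:,::-1]);np.savez("pics/w8.npz",d=d,t=s["tool_pos"],R=s["ee_rot"])
E
```

```text
time: 12.82
tool_pos: [0.5296, 0.2596, 0.235]
ee_rot: [[-0.994, 0.004, -0.11], [0.11, -0.008, -0.994], [-0.005, -1.0, 0.007]]
wrist_force: [1.5, -0.7, -0.9]
width: 0.997
time: 13.32
tool_pos: [0.5374, 0.3135, 0.2135]
ee_rot: [[-0.994, 0.0, -0.11], [0.11, -0.004, -0.994], [-0.001, -1.0, 0.004]]
wrist_force: [0.3, -0.3, 0.2]
width: 1.002
[0.53738998 0.31352014 0.2135334 ] [[-0.994  0.    -0.11 ]
 [ 0.11  -0.004 -0.994]
 [-0.001 -1.     0.004]] [ 0.395  0.389  0.169  1.351 -0.004 -1.065]
```

View pics/w8.png

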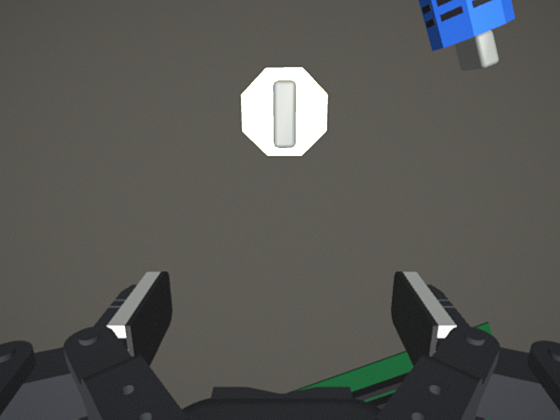

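```bash
python3 - <<'E'
from h import *
z=np.load("pics/w8.npz");t,R=z["t"],z["R"];P=cloud("wrist",z["d"],(t,R))
p=cv2.imread("pics/w8.png")
g=cv2.cvtColor(p,cv2.COLOR_BGR2GRAY);b=np.zeros_like(g);b[50:175,220:350]=(g[50:175,220:350]>110)
cn=max(cv2.findContours(b,cv2.RETR_EXTERNAL,cv2.CHAIN_APPROX_NONE)[0],key=cv2.contourArea)
print(cv2.minEnclosingCircle(cn))
c=r.camera_params("wrist");K=c["K"];T=c["T_tool_cam"]
def plane(uv,zz):
    uv=np.asarray(uv,float).reshape(-1,2)
    d=np.c_[(uv[:,0]-K[0,2])/K[0,0],-(uv[:,1]-K[1,2])/K[1,1],-np.ones(len(uv))]@T[:3,:3].T@R.T
    o=t+R@T[:3,3];return o+d*((zz-o[2])/d[:,2])[:,None]
mo=plane(cn,0.100);f=mo[:,:2].astype(np.float32);M=cv2.moments(f.reshape(-1,1,2));print("body",M["m10"]/M["m00"],M["m01"]/M["m00"],cv2.minEnclosingCircle(f),"minrect",cv2.minAreaRect(f))
# bar: depth z>0.115
m=np.zeros(g.shape,bool);m[60:170,230:340]=True
k=m&(P[...,2]>.114)&(P[...,2]<.14);print("bar",rect(k,P),P[k].mean(0), "zbody",np.median(P[m&(P[...,2]>.09)&(P[...,2]<.11)][:,2]))
q=P[k];w,V=np.linalg.eigh(np.cov(q[:,:2].T));print(np.degrees(np.arctan2(V[1,1],V[0,1])))
print("tool zt angle",np.degrees(np.arctan2(R[1,2],R[0,2])))
E
```

```text
((284.0, 111.0), 47.539554595947266)
body 0.5282441623753191 0.25346904825965 ((0.52834153175354, 0.25336888432502747), 0.03093331679701805) minrect ((0.5282000303268433, 0.2533917725086212), (0.05639473721385002, 0.05749253183603287), 83.72459411621094)
bar ((0.528012752532959, 0.2534880042076111), (0.039327215403318405, 0.014000071212649345), 83.63714599609375) [0.52797134 0.2526656  0.12525596] zbody 0.09973252171173358
83.87752699781898
tool zt angle -96.32983438993327
```

```bash

python3 -m inch '[{"dx":-4,"dy":-25,"dz":-8,"ax":0.23,"ay":0,"az":0},{"dx":-5.3,"dy":-35,"dz":-12.5,"ax":0,"ay":0,"az":0},{"dx":0,"dy":0,"dz":-25,"ax":0,"ay":0,"az":0},{"dx":0,"dy":0,"dz":-25,"ax":0,"ay":0,"az":0},{"dx":0,"dy":0,"dz":-20,"ax":0,"ay":0,"az":0},{"dx":0,"dy":0,"dz":-12,"ax":0,"ay":0,"az":0},{"dx":0,"dy":0,"dz":0,"ax":0,"ay":0,"az":0},{"dx":0,"dy":0,"dz":0,"ax":0,"ay":0,"az":0}]'
python3 - <<'E'
from h import *
s=r.read_state(); print((np.array([.5281,.2535,.103])-s["tool_pos"])*1000)
E
```

```text
time: 14.38
tool_pos: [0.5284, 0.2547, 0.1118]
ee_rot: [[-0.994, 0.002, -0.109], [0.109, 0.001, -0.994], [-0.002, -1.0, -0.001]]
wrist_force: [0.2, 0.1, 0.2]
width: 1.004
[-0.3146111  -1.15296772 -8.81809651]
```

```bash

python3 -m inch '[{"dx":-0.3,"dy":-1.1,"dz":-4,"ax":0,"ay":0,"az":0},{"dx":0,"dy":0,"dz":-3.5,"ax":0,"ay":0,"az":0},{"dx":0,"dy":0,"dz":0,"ax":0,"ay":0,"az":0},{"dx":0,"dy":0,"dz":0,"ax":0,"ay":0,"az":0}]'
python3 -m inch '[{"dx":0,"dy":0,"dz":0,"ax":0,"ay":0,"az":0},{"dx":0,"dy":0,"dz":0,"ax":0,"ay":0,"az":0},{"dx":0,"dy":0,"dz":0,"ax":0,"ay":0,"az":0},{"dx":0,"dy":0,"dz":0,"ax":0,"ay":0,"az":0},{"dx":0,"dy":0,"dz":0,"ax":0,"ay":0,"az":0},{"dx":0,"dy":0,"dz":0,"ax":0,"ay":0,"az":0},{"dx":0,"dy":0,"dz":0,"ax":0,"ay":0,"az":0},{"dx":0,"dy":0,"dz":0,"ax":0,"ay":0,"az":0}]' 0
python3 - <<'E'
from h import *
p,d=r.read_camera("scene");q,d=r.read_camera("wrist");cv2.imwrite("pics/w9.png",np.vstack([cv2.resize(p[110:220,250:450],(560,308)),q[130:]])[:,:,::-1])
E
```

```text
time: 14.88
tool_pos: [0.5277, 0.2538, 0.1034]
ee_rot: [[-0.994, 0.001, -0.109], [0.109, 0.001, -0.994], [-0.001, -1.0, -0.001]]
wrist_force: [-0.4, 0.2, -0.3]
width: 0.996
time: 15.88
tool_pos: [0.5278, 0.2537, 0.1035]
ee_rot: [[-0.994, 0.001, -0.109], [0.109, 0.001, -0.994], [-0.001, -1.0, -0.001]]
wrist_force: [1.2, -0.5, 2.7]
width: 0.151
```

View pics/w9.png

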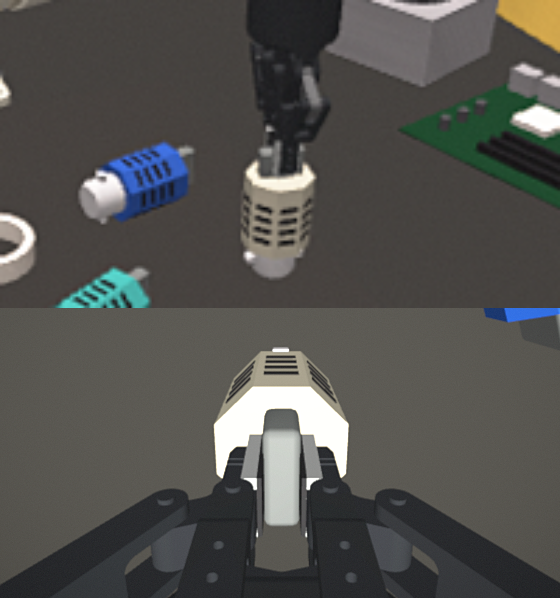

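```bash

python3 -m inch '[{"dx":0,"dy":0,"dz":12,"ax":0,"ay":0,"az":0},{"dx":0,"dy":0,"dz":30,"ax":0,"ay":0,"az":0},{"dx":0,"dy":0,"dz":35,"ax":0,"ay":0,"az":0},{"dx":0,"dy":0,"dz":35,"ax":0,"ay":0,"az":0},{"dx":0,"dy":0,"dz":25,"ax":0,"ay":0,"az":0},{"dx":0,"dy":0,"dz":0,"ax":0,"ay":0,"az":0}]'
python3 -m inch '[{"dx":5,"dy":-30,"dz":0,"ax":0,"ay":0,"az":-8},{"dx":5,"dy":-45,"dz":0,"ax":0,"ay":0,"az":-8},{"dx":5,"dy":-50,"dz":0,"ax":0,"ay":0,"az":-8},{"dx":5,"dy":-50,"dz":0,"ax":0,"ay":0,"az":-8},{"dx":5,"dy":-50,"dz":0,"ax":0,"ay":0,"az":-8},{"dx":5,"dy":-50,"dz":0,"ax":0,"ay":0,"az":-8},{"dx":5,"dy":-50,"dz":0,"ax":0,"ay":0,"az":-8},{"dx":5,"dy":-50,"dz":0,"ax":0,"ay":0,"az":-8},{"dx":6,"dy":-50,"dz":0,"ax":0,"ay":0,"az":-8.7},{"dx":6,"dy":-40,"dz":0,"ax":0,"ay":0,"az":-9}]'
python3 -m inch '[{"dx":0,"dy":0,"dz":0,"ax":0,"ay":0,"az":0},{"dx":0,"dy":0,"dz":0,"ax":0,"ay":0,"az":0}]'
python3 - <<'E'
from h import *
s=r.read_state();R=s["ee_rot"];print((np.array([.580,-.2113,.24])-s["tool_pos"])*1000,np.degrees(np.arctan2(R[1,2],R[0,2])),s["joint_pos"].round(3),R[:,1])
p,d=r.read_camera("wrist");cv2.imwrite("pics/w10.png",p[:,:,::-1]);np.savez("pics/w10.npz",d=d,t=s["tool_pos"],R=R)
E
```

```text
time: 16.73
tool_pos: [0.5281, 0.2539, 0.2423]
ee_rot: [[-0.994, 0.004, -0.109], [0.109, 0.002, -0.994], [-0.003, -1.0, -0.002]]
wrist_force: [-0.7, -1.2, -2.3]
width: 0.151
time: 17.98
tool_pos: [0.579, -0.2131, 0.2387]
ee_rot: [[-0.03, -0.002, -1.0], [1.0, 0.001, -0.03], [0.001, -1.0, 0.002]]
wrist_force: [1.1, 0.4, -1.6]
width: 0.15
time: 18.23
tool_pos: [0.5791, -0.2109, 0.2392]
ee_rot: [[-0.037, -0.001, -0.999], [0.999, 0.001, -0.037], [0.001, -1.0, 0.001]]
wrist_force: [0.3, 0.2, -1.4]
width: 0.146
[ 0.88066871 -0.41603636  0.84955381] -177.9048299078077 [-0.485  0.374  0.209  1.408  0.    -0.522] [-1.28846558e-03  7.19345885e-04 -9.99998911e-01]
```

View pics/w10.png

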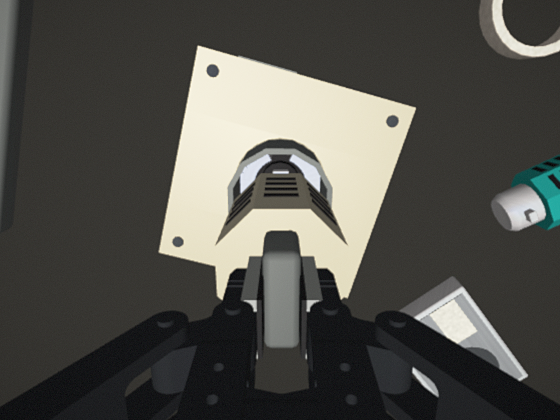

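```bash

python3 -m inch '[{"dx":0.9,"dy":-0.4,"dz":-15,"ax":0,"ay":0,"az":0},{"dx":0,"dy":0,"dz":-20,"ax":0,"ay":0,"az":0},{"dx":0,"dy":0,"dz":-18,"ax":0,"ay":0,"az":0},{"dx":0,"dy":0,"dz":-10,"ax":0,"ay":0,"az":0},{"dx":0,"dy":0,"dz":0,"ax":0,"ay":0,"az":0},{"dx":0,"dy":0,"dz":0,"ax":0,"ay":0,"az":0}]'
python3 -m inch '[{"dx":0,"dy":0,"dz":-2.5,"ax":0,"ay":0,"az":0},{"dx":0,"dy":0,"dz":-2.5,"ax":0,"ay":0,"az":0},{"dx":0,"dy":0,"dz":0,"ax":0,"ay":0,"az":0}]'
python3 -m inch '[{"dx":0,"dy":0,"dz":-2.5,"ax":0,"ay":0,"az":0},{"dx":0,"dy":0,"dz":-2,"ax":0,"ay":0,"az":0},{"dx":0,"dy":0,"dz":0,"ax":0,"ay":0,"az":0}]'
python3 - <<'E'
from h import *
s=r.read_state();R=s["ee_rot"];print(s["tool_pos"],np.degrees(np.arctan2(R[1,2],R[0,2])),R[:,1],s["ft_torque"])
E
```

```text
time: 19.02
tool_pos: [0.5808, -0.2116, 0.178]
ee_rot: [[-0.036, 0.002, -0.999], [0.999, -0.001, -0.036], [-0.001, -1.0, -0.001]]
wrist_force: [-0.5, -0.2, -2.2]
width: 0.155
time: 19.4
tool_pos: [0.5805, -0.2117, 0.1722]
ee_rot: [[-0.036, 0.0, -0.999], [0.999, -0.0, -0.036], [-0.0, -1.0, -0.0]]
wrist_force: [-0.2, -0.9, -2.5]
width: 0.152
time: 19.77
tool_pos: [0.5805, -0.2116, 0.1676]
ee_rot: [[-0.036, 0.0, -0.999], [0.999, -0.0, -0.036], [-0.0, -1.0, -0.0]]
wrist_force: [0.0, 0.3, -1.2]
width: 0.151
[ 0.58045268 -0.21163876  0.16759275] -177.95916343160457 [ 2.45367911e-04 -3.57213714e-04 -9.99999906e-01] [ 0.00396793  0.0626184  -0.01256264]
```

```bash

python3 -m inch '[{"dx":-0.3,"dy":0.2,"dz":-2,"ax":0,"ay":0,"az":0},{"dx":0,"dy":0,"dz":-2,"ax":0,"ay":0,"az":0},{"dx":0,"dy":0,"dz":-2,"ax":0,"ay":0,"az":0},{"dx":0,"dy":0,"dz":0,"ax":0,"ay":0,"az":0}]'
python3 -m inch '[{"dx":0,"dy":0,"dz":-2,"ax":0,"ay":0,"az":0},{"dx":0,"dy":0,"dz":0,"ax":0,"ay":0,"az":0}]'
python3 -m inch '[{"dx":0,"dy":0,"dz":-2,"ax":0,"ay":0,"az":0},{"dx":0,"dy":0,"dz":0,"ax":0,"ay":0,"az":0}]'
```

```text
time: 20.27
tool_pos: [0.5802, -0.2115, 0.1617]
ee_rot: [[-0.036, 0.0, -0.999], [0.999, -0.0, -0.036], [-0.0, -1.0, -0.0]]
wrist_force: [-0.1, -0.1, -2.8]
width: 0.152
time: 20.52
tool_pos: [0.5802, -0.2115, 0.1597]
ee_rot: [[-0.036, 0.0, -0.999], [0.999, -0.0, -0.036], [-0.0, -1.0, -0.0]]
wrist_force: [-0.1, 0.6, -1.7]
width: 0.151
time: 20.78
tool_pos: [0.5804, -0.2116, 0.1581]
ee_rot: [[-0.036, 0.001, -0.999], [0.999, -0.001, -0.036], [-0.001, -1.0, -0.001]]
wrist_force: [-0.6, -1.0, 1.5]
width: 0.147
```

```bash

python3 -m inch '[{"dx":0,"dy":0,"dz":-2,"ax":0,"ay":0,"az":0},{"dx":0,"dy":0,"dz":0,"ax":0,"ay":0,"az":0}]'
python3 -m inch '[{"dx":0,"dy":0,"dz":-2,"ax":0,"ay":0,"az":0},{"dx":0,"dy":0,"dz":0,"ax":0,"ay":0,"az":0}]'
```

```text
time: 21.02
tool_pos: [0.5804, -0.2116, 0.156]
ee_rot: [[-0.036, 0.001, -0.999], [0.999, -0.001, -0.036], [-0.001, -1.0, -0.001]]
wrist_force: [0.2, -0.8, 2.2]
width: 0.151
time: 21.28
tool_pos: [0.5803, -0.2116, 0.1539]
ee_rot: [[-0.036, 0.001, -0.999], [0.999, -0.001, -0.036], [-0.001, -1.0, -0.001]]
wrist_force: [0.0, -0.8, 3.8]
width: 0.152
```

```bash

python3 -m inch '[{"dx":0,"dy":0,"dz":-2,"ax":0,"ay":0,"az":0},{"dx":0,"dy":0,"dz":-2,"ax":0,"ay":0,"az":0},{"dx":0,"dy":0,"dz":-2,"ax":0,"ay":0,"az":0},{"dx":0,"dy":0,"dz":0,"ax":0,"ay":0,"az":0}]'
python3 -m inch '[{"dx":0,"dy":0,"dz":-2,"ax":0,"ay":0,"az":0},{"dx":0,"dy":0,"dz":-2,"ax":0,"ay":0,"az":0},{"dx":0,"dy":0,"dz":0,"ax":0,"ay":0,"az":0}]'
python3 -m inch '[{"dx":0,"dy":0,"dz":-1.5,"ax":0,"ay":0,"az":0},{"dx":0,"dy":0,"dz":0,"ax":0,"ay":0,"az":0}]'
```

```text
time: 21.78
tool_pos: [0.5804, -0.2116, 0.148]
ee_rot: [[-0.036, 0.001, -0.999], [0.999, -0.001, -0.036], [-0.001, -1.0, -0.001]]
wrist_force: [-0.4, -1.0, 6.0]
width: 0.154
time: 22.15
tool_pos: [0.5804, -0.2116, 0.1443]
ee_rot: [[-0.036, 0.001, -0.999], [0.999, -0.001, -0.036], [-0.001, -1.0, -0.001]]
wrist_force: [-1.5, -0.7, 8.1]
width: 0.152
time: 22.4
tool_pos: [0.5805, -0.2116, 0.1429]
ee_rot: [[-0.036, 0.002, -0.999], [0.999, -0.001, -0.036], [-0.001, -1.0, -0.002]]
wrist_force: [0.1, -0.1, 9.1]
width: 0.148
```

```bash

python3 -m inch '[{"dx":0,"dy":0,"dz":-0.9,"ax":0,"ay":0,"az":0},{"dx":0,"dy":0,"dz":0,"ax":0,"ay":0,"az":0}]'
python3 -m inch '[{"dx":0,"dy":0,"dz":0,"ax":0,"ay":0,"az":-4},{"dx":0,"dy":0,"dz":0,"ax":0,"ay":0,"az":-4},{"dx":0,"dy":0,"dz":0,"ax":0,"ay":0,"az":-4},{"dx":0,"dy":0,"dz":0,"ax":0,"ay":0,"az":0}]'
python3 - <<'E'
from h import *
s=r.read_state();R=s["ee_rot"];print(s["tool_pos"],np.degrees(np.arctan2(R[1,2],R[0,2])),R[:,1],s["ft_torque"])
E
```

```text
time: 22.65
tool_pos: [0.5805, -0.2117, 0.1421]
ee_rot: [[-0.036, 0.002, -0.999], [0.999, -0.001, -0.036], [-0.001, -1.0, -0.002]]
wrist_force: [-0.8, -0.1, 9.3]
width: 0.149
time: 23.15
tool_pos: [0.5806, -0.2116, 0.1422]
ee_rot: [[0.174, 0.002, -0.985], [0.985, -0.001, 0.174], [-0.001, -1.0, -0.002]]
wrist_force: [-0.4, 0.5, 9.0]
width: 0.15
[ 0.58056859 -0.21163082  0.1422056 ] 169.9836620688212 [ 0.0018177  -0.00131578 -0.99999748] [ 0.05825759  0.13693469 -0.02924334]
```

```bash

python3 -m inch '[{"dx":0,"dy":0,"dz":0,"ax":0,"ay":0,"az":-6},{"dx":0,"dy":0,"dz":0,"ax":0,"ay":0,"az":-6},{"dx":0,"dy":0,"dz":0,"ax":0,"ay":0,"az":-6},{"dx":0,"dy":0,"dz":0,"ax":0,"ay":0,"az":-6},{"dx":0,"dy":0,"dz":0,"ax":0,"ay":0,"az":-6},{"dx":0,"dy":0,"dz":0,"ax":0,"ay":0,"az":0}]'
python3 -m inch '[{"dx":0,"dy":0,"dz":0,"ax":0,"ay":0,"az":-6},{"dx":0,"dy":0,"dz":0,"ax":0,"ay":0,"az":-6},{"dx":0,"dy":0,"dz":0,"ax":0,"ay":0,"az":-6},{"dx":0,"dy":0,"dz":0,"ax":0,"ay":0,"az":-6},{"dx":0,"dy":0,"dz":0,"ax":0,"ay":0,"az":0}]'
python3 - <<'E'
from h import *
s=r.read_state();R=s["ee_rot"];print(s["tool_pos"],np.degrees(np.arctan2(R[1,2],R[0,2])),R[:,1],s["ft_torque"],s["joint_pos"][5])
p,d=r.read_camera("wrist");cv2.imwrite("pics/w11.png",p[:,:,::-1])
E
```

```text
time: 23.9
tool_pos: [0.5806, -0.2116, 0.1422]
ee_rot: [[0.643, 0.002, -0.766], [0.766, -0.001, 0.643], [-0.0, -1.0, -0.002]]
wrist_force: [-0.2, 0.7, 10.1]
width: 0.154
time: 24.52
tool_pos: [0.5807, -0.2116, 0.1422]
ee_rot: [[0.899, 0.001, -0.438], [0.438, -0.001, 0.899], [0.001, -1.0, -0.002]]
wrist_force: [-0.3, 0.0, 9.0]
width: 0.149
[ 0.58068187 -0.21158666  0.14222345] 115.95533343958088 [ 0.00130549 -0.00131393 -0.99999828] [ 0.12251685 -0.02395574 -0.08260142] 0.6329470443510459
```

View pics/w11.png

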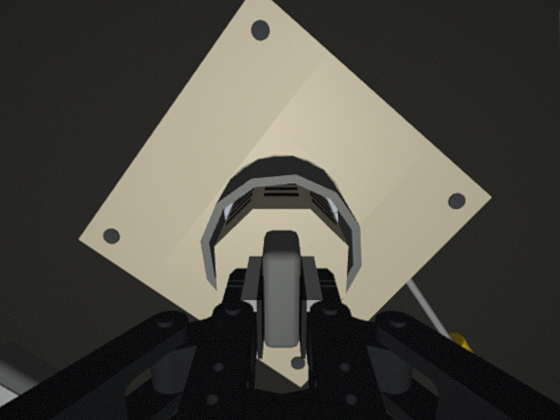

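```bash

python3 -m inch '[{"dx":0,"dy":0,"dz":0,"ax":0,"ay":0,"az":-4},{"dx":0,"dy":0,"dz":0,"ax":0,"ay":0,"az":-4},{"dx":0,"dy":0,"dz":0,"ax":0,"ay":0,"az":-4},{"dx":0,"dy":0,"dz":0,"ax":0,"ay":0,"az":0}]'
cat > st.py <<'E'
from h import *
s=r.read_state();R=s["ee_rot"];print(s["tool_pos"].round(4),"zt",np.degrees(np.arctan2(R[1,2],R[0,2])).round(2),"T",s["ft_torque"].round(2))
E
python3 st.py
python3 -m inch '[{"dx":0,"dy":0,"dz":0,"ax":0,"ay":0,"az":-2},{"dx":0,"dy":0,"dz":0,"ax":0,"ay":0,"az":-2},{"dx":0,"dy":0,"dz":0,"ax":0,"ay":0,"az":0}]'; python3 st.py
python3 -m inch '[{"dx":0,"dy":0,"dz":0,"ax":0,"ay":0,"az":-2},{"dx":0,"dy":0,"dz":0,"ax":0,"ay":0,"az":0}]'; python3 st.py
```

```text
time: 25.08
tool_pos: [0.5807, -0.2116, 0.1423]
ee_rot: [[0.97, 0.001, -0.242], [0.242, -0.001, 0.97], [0.001, -1.0, -0.002]]
wrist_force: [1.1, 0.4, 8.5]
width: 0.146
[ 0.5807 -0.2116  0.1423] zt 103.99 T [ 0.14 -0.06 -0.07]
time: 25.45
tool_pos: [0.5807, -0.2116, 0.1423]
ee_rot: [[0.985, 0.001, -0.174], [0.174, -0.001, 0.985], [0.001, -1.0, -0.002]]
wrist_force: [-0.3, -0.1, 9.7]
width: 0.154
[ 0.5807 -0.2116  0.1423] zt 100.02 T [ 0.08 -0.05 -0.01]
time: 25.7
tool_pos: [0.5809, -0.2116, 0.1423]
ee_rot: [[0.99, 0.002, -0.14], [0.14, -0.001, 0.99], [0.001, -1.0, -0.002]]
wrist_force: [0.0, 0.4, 9.0]
width: 0.149
[ 0.5809 -0.2116  0.1423] zt 98.03 T [ 0.   -0.18  0.06]
```

```bash

python3 -m inch '[{"dx":0,"dy":0,"dz":0,"ax":0,"ay":0,"az":-2},{"dx":0,"dy":0,"dz":0,"ax":0,"ay":0,"az":0}]'; python3 st.py
python3 -m inch '[{"dx":0,"dy":0,"dz":0,"ax":0,"ay":0,"az":-2},{"dx":0,"dy":0,"dz":0,"ax":0,"ay":0,"az":0}]'; python3 st.py
```

```text
time: 25.95
tool_pos: [0.581, -0.2117, 0.1423]
ee_rot: [[0.994, 0.002, -0.106], [0.106, -0.001, 0.994], [0.002, -1.0, -0.002]]
wrist_force: [1.9, 0.1, 8.9]
width: 0.151
[ 0.581  -0.2117  0.1423] zt 96.06 T [ 0.02 -0.39  0.52]
time: 26.2
tool_pos: [0.581, -0.2117, 0.1423]
ee_rot: [[0.997, 0.002, -0.072], [0.072, -0.002, 0.997], [0.002, -1.0, -0.002]]
wrist_force: [0.3, -0.9, 7.9]
width: 0.152
[ 0.581  -0.2117  0.1423] zt 94.11 T [-0.19 -0.3   1.06]
```

```bash

python3 -m inch '[{"dx":0,"dy":0,"dz":0,"ax":0,"ay":0,"az":3.5},{"dx":0,"dy":0,"dz":0,"ax":0,"ay":0,"az":0}]'; python3 st.py
python3 -m inch '[{"dx":0,"dy":0,"dz":1.5,"ax":0,"ay":0,"az":0},{"dx":0,"dy":0,"dz":1.5,"ax":0,"ay":0,"az":0},{"dx":0,"dy":0,"dz":1.5,"ax":0,"ay":0,"az":0},{"dx":0,"dy":0,"dz":0,"ax":0,"ay":0,"az":0}]'; python3 st.py
python3 -m inch '[{"dx":0,"dy":0,"dz":1,"ax":0,"ay":0,"az":0},{"dx":0,"dy":0,"dz":0,"ax":0,"ay":0,"az":0}]';python3 st.py
```

```text
time: 26.45
tool_pos: [0.581, -0.2117, 0.1423]
ee_rot: [[0.991, 0.002, -0.132], [0.132, -0.001, 0.991], [0.002, -1.0, -0.002]]
wrist_force: [0.8, 0.6, 8.9]
width: 0.154
[ 0.581  -0.2117  0.1423] zt 97.6 T [ 0.09 -0.28  0.13]
time: 26.95
tool_pos: [0.581, -0.2116, 0.1466]
ee_rot: [[0.991, 0.001, -0.132], [0.132, -0.001, 0.991], [0.001, -1.0, -0.001]]
wrist_force: [1.0, 1.0, 6.6]
width: 0.149
[ 0.581  -0.2116  0.1466] zt 97.56 T [-0.04 -0.44  0.15]
time: 27.2
tool_pos: [0.5809, -0.2116, 0.1474]
ee_rot: [[0.991, 0.001, -0.131], [0.131, -0.001, 0.991], [0.001, -1.0, -0.001]]
wrist_force: [2.6, -1.6, 5.5]
width: 0.151
[ 0.5809 -0.2116  0.1474] zt 97.56 T [-0.02 -0.71  0.14]
```

```bash

python3 -m inch '[{"dx":0,"dy":0,"dz":1,"ax":0,"ay":0,"az":0},{"dx":0,"dy":0,"dz":0,"ax":0,"ay":0,"az":0}]';python3 st.py
python3 -m inch '[{"dx":0,"dy":0,"dz":1,"ax":0,"ay":0,"az":0},{"dx":0,"dy":0,"dz":0,"ax":0,"ay":0,"az":0}]';python3 st.py
```

```text
time: 27.45
tool_pos: [0.5808, -0.2116, 0.1483]
ee_rot: [[0.991, 0.001, -0.131], [0.131, -0.001, 0.991], [0.001, -1.0, -0.001]]
wrist_force: [3.4, -0.4, 5.3]
width: 0.154
[ 0.5808 -0.2116  0.1483] zt 97.55 T [-0.08 -0.97  0.17]
time: 27.7
tool_pos: [0.5806, -0.2116, 0.1485]
ee_rot: [[0.991, -0.0, -0.131], [0.131, -0.001, 0.991], [-0.0, -1.0, -0.001]]
wrist_force: [5.6, -1.5, -0.5]
width: 0.154
[ 0.5806 -0.2116  0.1485] zt 97.54 T [-0.23 -1.46  0.09]
```

```bash

python3 -m inch '[{"dx":0,"dy":0,"dz":0,"ax":0,"ay":0,"az":0},{"dx":0,"dy":0,"dz":0,"ax":0,"ay":0,"az":0},{"dx":0,"dy":0,"dz":0,"ax":0,"ay":0,"az":0},{"dx":0,"dy":0,"dz":0,"ax":0,"ay":0,"az":0},{"dx":0,"dy":0,"dz":0,"ax":0,"ay":0,"az":0},{"dx":0,"dy":0,"dz":0,"ax":0,"ay":0,"az":0}]' 1
python3 -m inch '[{"dx":0,"dy":0,"dz":10,"ax":0,"ay":0,"az":0},{"dx":0,"dy":0,"dz":20,"ax":0,"ay":0,"az":0},{"dx":0,"dy":0,"dz":25,"ax":0,"ay":0,"az":0},{"dx":0,"dy":-20,"dz":20,"ax":0,"ay":0,"az":0},{"dx":0,"dy":-35,"dz":10,"ax":0,"ay":0,"az":0},{"dx":0,"dy":-20,"dz":0,"ax":0,"ay":0,"az":0},{"dx":0,"dy":0,"dz":0,"ax":0,"ay":0,"az":0},{"dx":0,"dy":0,"dz":0,"ax":0,"ay":0,"az":0}]'
python3 - <<'E'
from h import *
s=r.read_state();t,R=s["tool_pos"],s["ee_rot"]
p,d=r.read_camera("wrist");P=cloud("wrist",d,(t,R));cv2.imwrite("pics/w12.png",p[:,:,::-1])
m=(np.hypot(P[...,0]-.58,P[...,1]+.2113)<.035)
b=m&(P[...,2]>.135)&(P[...,2]<.152);h=m&(P[...,2]>.162)&(P[...,2]<.19)
print("body z",np.median(P[b][:,2]),"expect .145 locked; bar z",np.median(P[h][:,2]),"expect .171",rect(h,P),rect(b,P))
q=P[b];A=np.c_[q[:,:2]-q[:,:2].mean(0),np.ones(len(q))];print("tilt",np.linalg.lstsq(A,q[:,2],rcond=None)[0])
p,d=r.read_camera("scene");cv2.imwrite("pics/s12.png",p[:,:,::-1])
E
```

```text
time: 28.45
tool_pos: [0.5802, -0.2115, 0.149]
ee_rot: [[0.991, -0.0, -0.131], [0.131, -0.001, 0.991], [-0.001, -1.0, -0.001]]
wrist_force: [0.3, 0.7, 0.7]
width: 1.002
time: 29.45
tool_pos: [0.58, -0.2859, 0.2334]
ee_rot: [[0.991, -0.001, -0.131], [0.131, 0.0, 0.991], [-0.001, -1.0, 0.0]]
wrist_force: [-0.1, 0.9, -0.9]
width: 1.002
body z 0.14479515463491405 expect .145 locked; bar z 0.17050172754116905 expect .171 ((0.5800743699073792, -0.21044409275054932), (0.013999668881297112, 0.039374906569719315), 7.838682174682617) ((0.5801784992218018, -0.21052458882331848), (0.056008901447057724, 0.05581609159708023), 7.399417877197266)
tilt [ 0.00074728 -0.0021027   0.14479141]
```

View pics/w12.png

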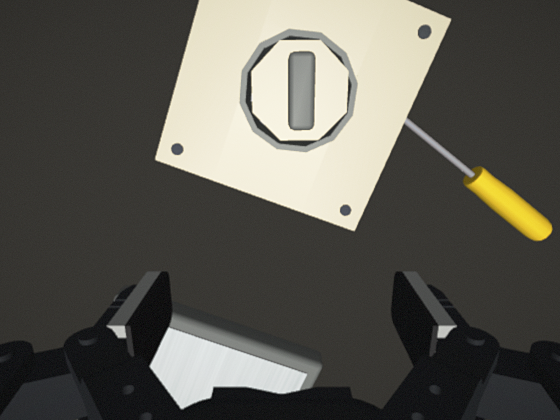

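View pics/s12.png

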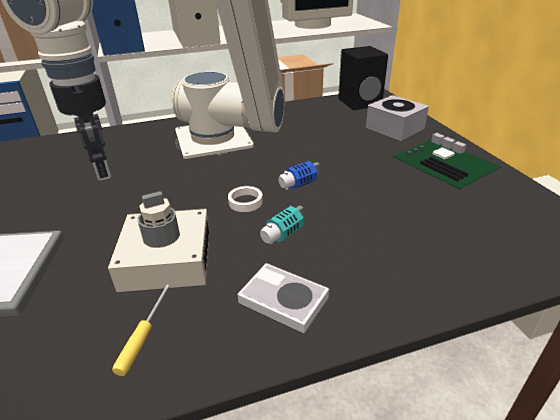

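The pictures show the canister in the mouth and level (wrist image, bar at 301,90). Its body top is at 0.1448 m, against 0.145 m expected when locked. The arm is clear of it and the bystanders are where they were, so I am handing in.

```bash
python3 -c "
from plant import r
print(r.hand_in())"
```

```text
the job is handed in; nothing more can be done
None
```

The filter canister is locked in the extractor's mouth. I handed the job in about 29.5 s into the 72 s limit.

- **Upending:** I grasped the beige canister with the tool leaning 45° towards the handle, turned it upright on its foot, set it down and let go. Afterwards it stood free, with its body top at 0.0997 m (0.100 m expected).
- **Insertion:** From above, the wrist camera put the gap line at about 2° from world x. Both lugs went in on the first try, and the spring force rose to about 11 N on the way down.
- **Locking:** I turned it clockwise until the torque rose at about 84–86°, backed off slightly and raised it until the collar held it. Then I let go.

**Last checks:**
- **Height:** the body top was at 0.1448 m, which puts the centre about 10 mm below the rim.
- **Tilt:** about 0.002 rad.
- **Centring:** about 1 mm from the mouth axis.
- **Clearance:** the gripper was open and well clear, with wrist force near zero.
- **Bystanders:** the drive, tape roll, screwdriver and both look-alikes looked unmoved in the scene picture. I judged this by eye and did not measure it.

Two things did not go cleanly. My first two move commands were refused because each row needs all six keys; nothing moved. The top and wrist cameras also disagreed by about 2 mm on the mouth's x position, within their calibration, so I used the wrist value.

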